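# Close the battery cover of the bedside clock and hold its reset button

## Robot

A 6-joint arm with a two-finger parallel gripper is mounted at the origin on the work surface. World frame = base frame: x ahead of the robot, y to its left, z up, the work surface at z = 0. Lengths are in m, angles in rad, forces in N, time in s.
With the tool pointing down it reaches from about 0.35 to 0.775 m from the base axis. Payload 7.3 kg.
Tool frame: the origin (TCP) lies at the very end of the fingers, on their centre line; the grasp point (between the pads) lies 19 mm behind it; z points along the fingers, y is the line along which they close (so a half turn about z gives the same grasp; the last joint's range is limited). The gripper opens to 92 mm and grips with 3 to 60 N. Pads are 19 mm wide; open, the fingers measure 130 mm over their backs; the gripper's body (75 mm by 190 mm) begins 47 mm behind the grasp point.
Start: joints at [-1.298, 0.342, 1.524, -0, 1.275, -0.146], TCP at [0.214, -0.48, 0.227] pointing down, gripper open.
Joint ranges: [-2.53, 2.53], [-0.77, 2.02], [0.04, 2.7], [-1, 4.14], [0.28, 2.66], [-3.11, 3.11]. Speed limits (rad/s): [2.57, 2.57, 3.14, 3.14, 3.14, 3.14].

## Interface

Orientations are given as [roll, pitch, yaw] about the fixed x, y, z axes, in that order (R = Rz(yaw) Ry(pitch) Rx(roll)).
In Python, from cell import telemetry, eyes, job gives the robot as it stands.
- The arm moves only by the tool apply_moves, never from a script. Its arguments are lists of equal length, an entry for each row: "delta_pos": the shift along the world's x, y, z each as a share of 0.4 m, from -1 to 1, a list of three; "dr": the turn, a rotation vector about the world's x, y, z each as a share of 0.5 rad, from -1 to 1, a list of three; "jaw": the opening, from 0 (shut) to 1 (fully open). A call has 1 to 8 rows; each row is the pose to reach, as a shift and turn from the pose commanded when the call began; what a row does not reach only later rows make up. A row lasts 1/12 s, in which the tool goes at most 41.7 mm and 7.16 degrees, less where a joint would pass 70% of its speed; a pose out of reach is approached as far as the arm can. A call with a number of a shift or a turn outside -1 to 1 is refused whole. A call with a gripper value outside its range is refused whole. The fingers move at their own pace and stop on an object; "force" is the grip in N (left out, the last holds). Time passes only in rows, so rows that repeat a pose let the fingers close. It gives the time, the measured TCP pose, the force, the opening and the grip force at its end, in the units of the state.
- telemetry.observe(): the state, without advancing time (a new reading comes with each control period).
- eyes.read_camera(name): name is "scene" or "side" or "wrist"; returns the picture (384x512x3 uint8, red, green, blue); there is no depth.
- eyes.camera_model(name): a dict with "vertical_fov" (degrees; the focal length in pixels is half the picture's height over the tangent of half this angle, whatever the lens; pixels are square), "cx", "cy" (the principal point, pixels), "rvec" (rotation vector, rad) and "tvec" (3), from world to camera coordinates, as OpenCV has them; the wrist camera has in their place "hand_eye" (4x4, takes a point from camera to tool coordinates, whose origin is the TCP and whose axes are the flange's). Camera axes: x right, y down, z forward; pixel columns grow to the right and rows downward; lengths in m; the calibration is good to about 2 mm. The wrist camera is an equidistant fisheye: a pixel r from the principal point sees the ray r / f radians off the axis. A picture is of the moment at which its call begins: read the wrist's pose just before it. camera_model takes no time and is no camera call.
- job.hand_in(): hands the job in; it is judged then, once.
The state is a dict: "time": time; "qpos": joint angles; "qvel": joint speeds; "joint_efforts": joint torques, N m; "tool_pos": TCP position; "tool_rot": TCP orientation; "contact_force": force on the tool from outside, world axes, zero at the start; "torque": the same for the moment, N m; "opening": finger opening in m; "grip_force": force on a finger pad.
Only numpy, scipy, OpenCV 4.12 (cv2) and the standard library are available. Lean on these libraries where they do the work, as an engineer would, in place of code of your own. Each camera call takes 0.05 s, during which the arm holds its last target. There are 200 camera calls.

## Task

The bedside clock radio lies on its face with fresh batteries in: take the flat-bladed screwdriver out of the wooden pen block and use it to turn both slotted quarter-turn screws of the battery cover clockwise to their stops. Then, with the tip of the same screwdriver, push the recessed reset button in its little well all the way in, firmly but never with more than about 2 kg (20 N) of push, and keep it there: the job finishes while you are holding it, with the screwdriver still in the gripper and the button still pressed home. Touch the screws and the button only with the screwdriver, leave the button alone until both screws are closed, and leave the other things on the table where they are.

Things in the scene. Friction and masses are not known exactly. Their poses are not given: they have to be found in the camera images.
- clock: white clock radio lying on its face, back up; it does not move. Housing 142 x 212 mm; back panel 130 x 200 mm, top 60 mm above the table; on it the battery cover, 86 x 136 mm, 4 mm thick, centred at y = -24 mm. Origin on the table under its middle; z up, y lengthwise towards the reset end, x across. On the y axis: left screw at +28 mm, right screw at -76 mm, reset well at +72 mm.
- screw_left: left screw, the one nearer the reset well: captive aluminium head, 22 mm across, 6 mm high, standing 2 mm above the battery cover; turns about its upright axis, never rises or sinks. Straight slot right across the top, 4.4 mm wide (chamfers open its mouth to 6.4 mm), 5 mm deep, open at both ends. Origin on its axis at the head's underside, 60 mm above the table; z up, x along the slot.
- screw_left_slot (a point): centre of the left screw's slot at the level of the head's top, 66 mm above the table; x along the slot, z up.
- screw_left_turn (a joint): angle of the left screw: 0 = open (slot across the line joining the two screws), grows clockwise seen from above, hard stop at 1.57 = closed (slot in line with the two screws and with the small black marks beside the head). Friction 0.04 N m; it stays where it is left. The blade has about 0.15 rad of play in the slot. Starts at 0.2 to 0.75.
- screw_right: right screw, the one farther from the reset well: captive aluminium head, 22 mm across, 6 mm high, standing 2 mm above the battery cover; turns about its upright axis, never rises or sinks. Straight slot right across the top, 4.4 mm wide (chamfers open its mouth to 6.4 mm), 5 mm deep, open at both ends. Origin on its axis at the head's underside, 60 mm above the table; z up, x along the slot.
- screw_right_slot (a point): centre of the right screw's slot at the level of the head's top, 66 mm above the table; x along the slot, z up.
- screw_right_turn (a joint): angle of the right screw: 0 = open (slot across the line joining the two screws), grows clockwise seen from above, hard stop at 1.57 = closed (slot in line with the two screws and with the small black marks beside the head). Friction 0.04 N m; it stays where it is left. The blade has about 0.15 rad of play in the slot. Starts at 0.2 to 0.75.
- reset_button: round grey reset button, 14 mm across, at the bottom of a round well 18 mm across in the back panel beside the battery cover. Its top is 5 mm below the panel (55 mm above the table) when out. Origin at the centre of its top face, moving with it; z up.
- reset_well (a point): centre of the mouth of the reset well, level with the back panel, 60 mm above the table; it does not move.
- reset_travel (a joint): how far the reset button is pressed down: 0 = out, 0.006 (6 mm) = hard stop. A spring pushes back with 3 N at first touch, rising evenly to 7.8 N at the stop.
- pen_block: beech pen block, 110 x 64 mm, 60 mm high; it does not move. Origin on the table under its middle; long side along x. The screwdriver stands in an oblong hole (14.5 mm along x, 9.5 mm along y, 52 mm deep) at x = -26 mm, the pen in a 12 mm round hole at x = +30 mm.
- driver: flat-bladed screwdriver, 108 mm, about 90 g, upright in the pen block, blade down; lift 50 mm to clear. Black handle 24 mm wide (x), 14 mm thick (y), from 50 to 108 mm above the tip (118 mm above the table at the start); shaft 7.6 mm thick; blade 12 mm wide (x), 1.6 mm thick (y) at the tip, 3 mm thick 6 mm up. Origin at the tip; z up to the handle, x along the blade's width.
- pen: bystander: white pen, 9 mm thick and 125 mm long, standing in the pen block's round hole 56 mm from the screwdriver, reaching 133 mm above the table. Origin at its tip.
- cell_tray: bystander: small wooden tray, 72 x 68 mm, 19 mm high, with the four old battery cells. Origin under its middle.
- tumbler: bystander: empty glass tumbler, 80 mm across, 95 mm high, on a round wooden coaster 100 mm across and 10 mm thick beyond the clock. Origin under its middle.
- spectacles: bystander: folded spectacles, 134 x 42 mm, 23 mm high, to the right, between the clock and the phone. Origin under the middle.
- notebook: bystander: spotted notebook, 148 x 210 mm, 18 mm thick, to the left. Origin under its middle.
- cream_jar: bystander: round cream jar with black lid, 85 mm across, 40 mm high, on the notebook. Origin under its middle.
- phone: bystander: phone with dark glass and a grey case, 148 x 72 mm, 9 mm thick, to the right. Origin under its middle.
Mind the look-alikes: they are no part of the job. What is meant by the driver is not green, and is the larger of those in its own colour.

How it is judged:
On the way, in this order (a step that is already met when the one before it is completed fails the run):
1. the screwdriver is held and out of the pen block (contact force between the fingers and driver above 2 N and height (world z) of driver above 0.065 m), for 0.2 s.
2. both cover screws are turned to their stops (contact force between the fingers and driver above 2 N and value of joint each of screw_left_turn, screw_right_turn above 1.4 rad), for 0.2 s.
3. the reset button is pressed home with the screwdriver (contact force between the fingers and driver above 2 N and value of joint reset_travel above 0.0045 m and contact force between driver and reset_button between 2.5 and 20 N), for 0.5 s.
At the end, for the whole second after the job is handed in: For the last second the gripper holds the screwdriver, its tip keeping the reset button at least 4.5 of 6 mm in with 2.5 to 20 N; both screws within 0.17 rad of closed; no bystander moved over 30 mm (all of step 3 and value of joint each of screw_left_turn, screw_right_turn above 1.4 rad and distance of each of pen, cell_tray, tumbler, spectacles, notebook, cream_jar, phone from where it was at the start of the episode below 0.03 m); the arm keeps its last pose, push and grip.
It fails at once if the reset button is pushed with more than 20 N (contact force between anything else and reset_button above 20 N).
It fails at once if the reset button is pressed before both screws are closed (value of joint reset_travel above 0.002 m and not (value of joint each of screw_left_turn, screw_right_turn above 1.4 rad)).
It fails at once if the fingers touch a screw or the reset button (contact force between the fingers and screw_left above 0.5 N or contact force between the fingers and screw_right above 0.5 N or contact force between the fingers and reset_button above 0.5 N).
It fails at once if a bystander is moved by more than 30 mm (distance of any of pen, cell_tray, tumbler, spectacles, notebook, cream_jar, phone from where it was at the start of the episode above 0.03 m).
It also fails if it takes over 69 s, if anything falls off the work surface, if the arm or the gripper's body presses on something with over 40 N, if the wrist force passes 120 N, or if a joint passes its speed limit or range.

## Working session

There is one attempt and no reset: what is moved stays moved. The work goes in short steps, Python scripts to look and compute and a tool call to move; the robot and the scene stay as the last step left them, time stands still between calls to the robot, and variables do not carry over. Pictures are saved under pics/ and viewed, at most 10 in all, crops included, and the job is handed in when it is done.

Besides the shell and the picture viewer there is one more tool, called after "Request:" as name(argument=value, ...) on one line, values as JSON. apply_moves: Moves the arm, as the interface text tells. Its arguments: {"type":"object","properties":{"delta_pos":{"type":"array"},"dr":{"type":"array"},"jaw":{"type":"array"},"force":{"type":"number"}},"required":["delta_pos","dr","jaw"]}

```bash
mkdir -p pics
cat > h.py <<'E'
import numpy as np, cv2
from cell import telemetry, eyes, job
from scipy.spatial.transform import Rotation as R
def ray(name,u,v,st=None):
    m=eyes.camera_model(name); f=192/np.tan(np.radians(m["vertical_fov"])/2)
    x=(u-m["cx"])/f; y=(v-m["cy"])/f
    if "hand_eye" in m:
        r=np.hypot(x,y); d=np.array([np.sin(r)*x/max(r,1e-9),np.sin(r)*y/max(r,1e-9),np.cos(r)])
        H=np.array(m["hand_eye"]); st=st or telemetry.observe()
        T=R.from_euler('xyz',st["tool_rot"]).as_matrix()
        return T@H[:3,3]+st["tool_pos"], T@H[:3,:3]@d
    Rm=cv2.Rodrigues(np.array(m["rvec"],float))[0]; t=np.array(m["tvec"],float).ravel()
    return -Rm.T@t, Rm.T@np.array([x,y,1.])
def plane(name,u,v,z,st=None):
    o,d=ray(name,u,v,st); return o+d*(z-o[2])/d[2]
def proj(name,p,st=None):
    m=eyes.camera_model(name); f=192/np.tan(np.radians(m["vertical_fov"])/2); p=np.array(p,float)
    if "hand_eye" in m:
        H=np.array(m["hand_eye"]); st=st or telemetry.observe()
        T=R.from_euler('xyz',st["tool_rot"]).as_matrix()
        c=H[:3,:3].T@(T.T@(p-st["tool_pos"])-H[:3,3]); a=np.arctan2(np.hypot(c[0],c[1]),c[2]); h=np.hypot(c[0],c[1])
        return np.array([m["cx"]+f*a*c[0]/h, m["cy"]+f*a*c[1]/h])
    Rm=cv2.Rodrigues(np.array(m["rvec"],float))[0]; c=Rm@p+np.array(m["tvec"],float).ravel()
    return np.array([m["cx"]+f*c[0]/c[2], m["cy"]+f*c[1]/c[2]])
def snap(name,fn):
    im=eyes.read_camera(name); cv2.imwrite(f"pics/{fn}.png",im[:,:,::-1]); return im
E
python3 - <<'E'
from h import *
print(telemetry.observe())
for n in ("scene","side","wrist"):
    print(eyes.camera_model(n)); snap(n,n+"0")
E
```

```text
{'time': 0.0, 'qpos': array([-1.29797533e+00,  3.42741909e-01,  1.52500607e+00,  8.74368221e-06,
        1.27540771e+00, -1.45982309e-01]), 'qvel': array([ 0.00101466,  0.00096846,  0.00118857,  0.00165217, -0.00018844,
        0.00044852]), 'joint_efforts': array([ 6.98400145e-04, -4.31239271e+01, -2.44222051e+01,  7.17535196e-02,
        5.59863774e-02, -1.15131074e-04]), 'tool_pos': array([ 0.21342144, -0.47921955,  0.22603883]), 'tool_rot': array([-3.14004746e+00, -2.35637453e-04,  4.18800569e-01]), 'contact_force': array([-0.49250956, -0.14580373, -0.7544725 ]), 'torque': array([-0.00414022, -0.00671273,  0.01515345]), 'grip_force': 0.0, 'opening': 0.09155181454805461}
{'vertical_fov': 52.939405476611896, 'cx': 253.393358362834, 'cy': 194.4828793054423, 'rvec': array([ 1.71419357,  1.52064177, -0.78758472]), 'tvec': array([-0.05440063, -0.29804485,  1.73251641])}
{'vertical_fov': 42.340340359838045, 'cx': 250.8160361992716, 'cy': 195.8788282734967, 'rvec': array([ 2.26956   , -0.42646755,  0.19156435]), 'tvec': array([-0.57776931,  0.17466749,  1.09793672])}
{'vertical_fov': 65.70646984690485, 'cx': 256.738117243935, 'cy': 194.99061552674306, 'hand_eye': array([[ 4.49792014e-04, -9.60980416e-01, -2.76616048e-01,
         7.39066245e-02],
       [ 9.99999887e-01,  3.88883779e-04,  2.75046470e-04,
        -4.93906945e-04],
       [-1.56742777e-04, -2.76616140e-01,  9.60980482e-01,
        -1.58880273e-01],
       [ 0.00000000e+00,  0.00000000e+00,  0.00000000e+00,
         1.00000000e+00]])}
```

View pics/scene0.png

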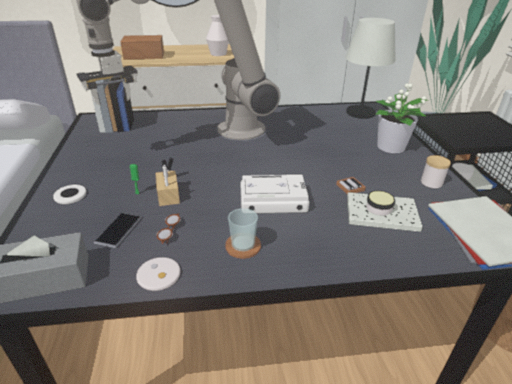

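View pics/side0.png

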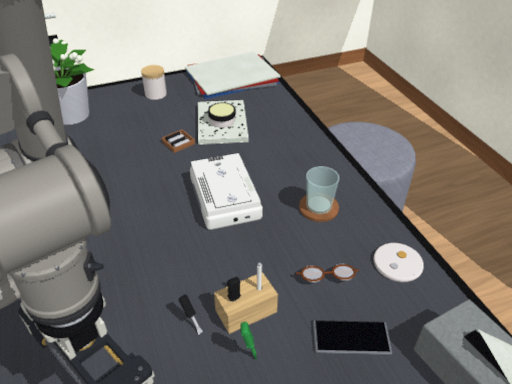

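The scene view shows the clock at (274,193), the pen block at (167,187), the lying look-alike at (167,163) and the green one at (135,178). In the side view the driver handle is at (233,288), the pen at (260,275) and the clock at (226,190).

Run:
```python
import cv2,numpy as np
s=cv2.imread("pics/side0.png"); a=s[145:235,180:275]; b=s[255:345,170:290]
f=lambda i,w:cv2.resize(i,(w,int(i.shape[0]*w/i.shape[1])),interpolation=cv2.INTER_CUBIC)
A=f(a,380);B=f(b,420);h=max(len(A),len(B))
o=np.zeros((h,800,3),np.uint8);o[:len(A),:380]=A;o[:len(B),380:]=B
cv2.imwrite("pics/c1.png",o)
```

```text
(no output)
```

View pics/c1.png

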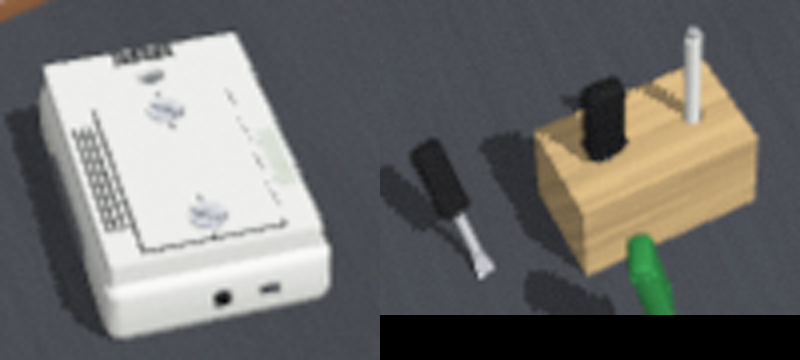

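The crop shows the well at side px (218,164), the left screw at (221,173) and the right screw at (232,198.5). The block's top corners are near (214,293), (229,314), (278,294) and (263,273).

Run:
```python
from h import *
np.set_printoptions(precision=4,suppress=True)
w=plane("side",218,164,.057);l=plane("side",221,172.75,.066);r=plane("side",232.25,198.5,.066)
print("clock",w,l,r,np.linalg.norm(l-r),np.linalg.norm(l-w))
c=[plane("side",u,v,.06) for u,v in((214.3,293),(228.6,313.6),(277.7,293.9),(262.9,272.7))]
print("block",np.array(c),np.mean(c,0)); d=c[2]-c[1]; print(np.linalg.norm(d),np.linalg.norm(c[1]-c[0]),np.degrees(np.arctan2(d[1],d[0])))
print("handle top",plane("side",233.8,280,.118), "pen top",plane("side",259.5,264.5,.133))
# scene view masks for check
print("pen scene", proj("scene",plane("side",259.5,264.5,.133)), proj("scene",plane("side",233.8,280,.118)))
```

```text
clock [0.5757 0.1231 0.057 ] [0.5681 0.0753 0.066 ] [ 0.5619 -0.0269  0.066 ] 0.10234750425631144 0.049264023026673855
block [[ 0.4361 -0.2717  0.06  ]
 [ 0.4465 -0.3279  0.06  ]
 [ 0.5529 -0.3195  0.06  ]
 [ 0.5459 -0.259   0.06  ]] [ 0.4953 -0.2945  0.06  ]
0.10675997112205698 0.05716164247775173 4.495578253853033
handle top [ 0.4689 -0.2989  0.118 ] pen top [ 0.5236 -0.293   0.133 ]
pen scene [163.7382 164.2839] [163.5343 159.9541]
```

Request:
apply_moves(delta_pos=[[0.6365,0.4525,0.06],[0.6365,0.4525,0.06],[0.6365,0.4525,0.06],[0.6365,0.4525,0.06],[0.6365,0.4525,0.06],[0.6365,0.4525,0.06],[0.6365,0.4525,0.06],[0.6365,0.4525,0.06]], dr=[[0,0,1],[0,0,1],[0,0,1],[0,0,1],[0,0,1],[0,0,1],[0,0,1],[0,0,1]], jaw=[1,1,1,1,1,1,1,1])

```text
time: 0.82
tool_pos: [0.4711, -0.2956, 0.2509]
tool_rot: [3.141, -0.001, 0.922]
contact_force: [-0.0, -1.1, -0.1]
opening: 0.0914
grip_force: 0.0
```

Request:
apply_moves(delta_pos=[[0,0,0],[0,0,0],[0,0,0],[0,0,0]], dr=[[0,0,1],[0,0,1],[0,0,1],[0,0,1]], jaw=[1,1,1,1])

```text
time: 1.15
tool_pos: [0.4682, -0.2982, 0.2503]
tool_rot: [-3.141, -0.0, 1.426]
contact_force: [-0.7, 0.4, 0.4]
opening: 0.0919
grip_force: 0.0
```

Request:
apply_moves(delta_pos=[[0,0,0],[0,0,0],[0,0,0],[0,0,0]], dr=[[0,0,1],[0,0,1],[0,0,1],[0,0,1]], jaw=[1,1,1,1])

```text
time: 1.48
tool_pos: [0.468, -0.2985, 0.2504]
tool_rot: [-3.141, -0.001, 1.925]
contact_force: [-0.4, 0.1, 0.1]
opening: 0.092
grip_force: 0.0
```

Request:
apply_moves(delta_pos=[[0,0,0],[0,0,0],[0,0,0],[0,0,0]], dr=[[0,0,1],[0,0,1],[0,0,1],[0,0,1]], jaw=[1,1,1,1])

```text
time: 1.82
tool_pos: [0.468, -0.2985, 0.2504]
tool_rot: [3.142, -0.001, 2.425]
contact_force: [-0.4, -0.3, 0.7]
opening: 0.092
grip_force: 0.0
```

Request:
apply_moves(delta_pos=[[0,0,0],[0,0,0],[0,0,0],[0,0,0]], dr=[[0,0,1],[0,0,1],[0,0,1],[0,0,1]], jaw=[1,1,1,1])

```text
time: 2.15
tool_pos: [0.468, -0.2985, 0.2504]
tool_rot: [3.141, -0.001, 2.925]
contact_force: [-0.4, -0.7, -0.2]
opening: 0.092
grip_force: 0.0
```

Request:
apply_moves(delta_pos=[[0,0,0],[0,0,0],[0,0,0],[0,0,0]], dr=[[0,0,0.64],[0,0,0.64],[0,0,0.64],[0,0,0.64]], jaw=[1,1,1,1])

```text
time: 2.48
tool_pos: [0.468, -0.2985, 0.2504]
tool_rot: [3.141, -0.0, -3.042]
contact_force: [0.2, 1.3, -0.6]
opening: 0.0918
grip_force: 0.0
```

Run:
```python
from h import *
st=telemetry.observe(); print(st["time"],st["tool_pos"],st["tool_rot"],st["qpos"])
im=snap("wrist","w1")
for p in ((.4689,-.2989,.118),(.5236,-.293,.133),(.4953,-.2945,.06)): print(proj("wrist",p,st))
```

```text
2.4833 [ 0.46800704 -0.29854767  0.25041508] [ 3.14100533e+00 -4.59933276e-04 -3.04194865e+00] [-7.05939953e-01  3.81320647e-01  1.39846874e+00  7.67719942e-05
  1.36254546e+00 -2.37639605e+00]
[255.9950358  187.87659072]
[256.40247371 243.64409243]
[257.53115786 197.03618611]
```

View pics/w1.png

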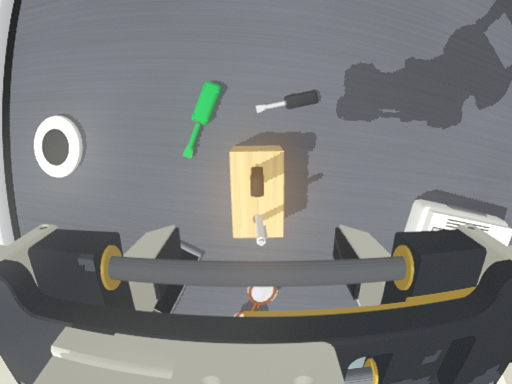

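The wrist view shows the block at (231..284, 147..238), aligned to the image, with the handle from (257,167) to (257,196) and the pen top near (261,240). I'll now measure with masks.

```bash
python3 - <<'E'
from h import *
im=cv2.imread("pics/w1.png"); st=telemetry.observe()
hsv=cv2.cvtColor(im,cv2.COLOR_BGR2HSV)
m=cv2.inRange(hsv,(10,60,100),(30,255,255)); m[:140]=0;m[245:]=0;m[:,:215]=0;m[:,300:]=0
m=cv2.morphologyEx(m,cv2.MORPH_CLOSE,np.ones((9,9)))
c=max(cv2.findContours(m,0,2)[0],key=cv2.contourArea).reshape(-1,2)
P=np.array([plane("wrist",u,v,.06,st)[:2] for u,v in c],np.float32)
print("block",cv2.minAreaRect(P))
g=cv2.inRange(im,(0,0,0),(70,70,70)); g[:160]=0;g[205:]=0;g[:,:240]=0;g[:,275:]=0
k=np.argwhere(g)
for v in range(162,203,2):
    r=k[k[:,0]==v][:,1]
    if len(r): print(v,r.min(),r.max(),len(r),end=" | ")
rows=k[:,0]
for u,v in((257,rows.max()),(257,rows.min())): print(plane("wrist",u,v,.118,st))
E
python3 - <<'E'
import cv2
im=cv2.imread("pics/w1.png")[140:260,215:305]; cv2.imwrite("pics/w1c.png",cv2.resize(im,None,fx=5,fy=5,interpolation=cv2.INTER_CUBIC))
E
```

```text
block ((0.49054139852523804, -0.2954152524471283), (0.11800673604011536, 0.06590879708528519), 6.618109703063965)Traceback (most recent call last):
  File "<stdin>", line 15, in <module>
    return umr_maximum(a, axis, None, out, keepdims, initial, where)
ValueError: zero-size array to reduction operation maximum which has no identity
```

View pics/w1c.png

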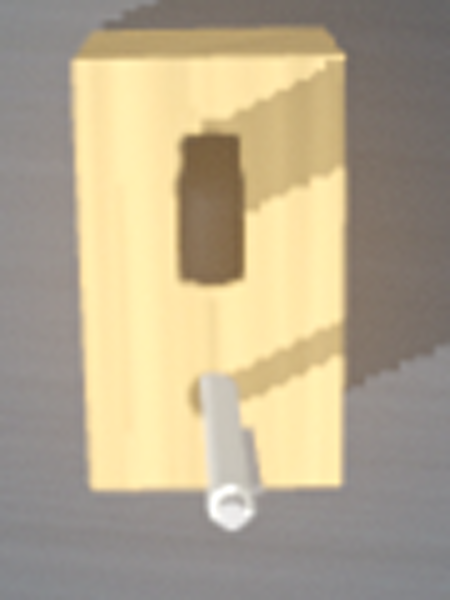

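The crop shows the block's top face with corners (72,57), (345,57), (343,485), (90,490) and the handle's top face ending at row 283, columns 178–243.

Run:
```python
from h import *
st=telemetry.observe()
f=lambda u,v,z:plane("wrist",u/5+215-.4,v/5+140-.4,z,st)[:2]
C=np.array([f(*p,.06) for p in((72,57),(345,57),(343,485),(90,490))]);print(C,C.mean(0))
print([np.linalg.norm(C[i]-C[i-1]) for i in range(4)])
d=(C[3]-C[0]+C[2]-C[1]);a=np.arctan2(d[1],d[0]);print("yaw",a)
e=(C[1]-C[0]+C[2]-C[3]);print("yaw by short",np.arctan2(e[1],e[0])-np.pi/2)
ex=np.array([np.cos(a),np.sin(a)]);print("driver from block",C.mean(0)-.026*ex)
A,B=f(178,283,.118),f(243,283,.118);print(A,B,np.linalg.norm(A-B)," driver from handle",(A+B)/2-.012*ex)
print("pen top",f(231,507,.133),"pen exp",C.mean(0)+.03*ex)
```

```text
[[ 0.44203028 -0.33372085]
 [ 0.43584264 -0.26936401]
 [ 0.54495228 -0.25662776]
 [ 0.55256612 -0.32127682]] [ 0.49384783 -0.29524736]
[np.float64(0.11123410046085062), np.float64(0.06465361195594423), np.float64(0.10985047156731681), np.float64(0.06509586984664882)]
yaw 0.11414225571811794
yaw by short 0.10657796338169212
driver from block [ 0.46801702 -0.29820862]
[ 0.4782072  -0.30395627] [ 0.47693584 -0.29074756] 0.013269748580123234  driver from handle [ 0.46564961 -0.29871865]
pen top [ 0.52022518 -0.28904427] pen exp [ 0.52365262 -0.29183052]
```

Request:
apply_moves(delta_pos=[[0,0,-0.1],[0,0,-0.2],[0,0,-0.3],[0,0,-0.4],[0,0,-0.4435],[0,0,-0.4435],[0,0,-0.4435]], dr=[[0,0,0.02],[0,0,0.02],[0,0,0.02],[0,0,0.02],[0,0,0.02],[0,0,0.02],[0,0,0.02]], jaw=[0.7,0.7,0.6,0.6,0.6,0.6,0.6])

```text
time: 3.12
tool_pos: [0.4679, -0.2985, 0.0729]
tool_rot: [3.14, -0.001, -3.036]
contact_force: [0.7, -0.3, 1.2]
opening: 0.0557
grip_force: 0.0
```

Request:
apply_moves(delta_pos=[[0,0,0],[0,0,0],[0,0,0],[0,0,0],[0,0,0],[0,0,0],[0,0,0],[0,0,0]], dr=[[0,0,0],[0,0,0],[0,0,0],[0,0,0],[0,0,0],[0,0,0],[0,0,0],[0,0,0]], jaw=[0.3,0.2,0,0,0,0,0,0], force=50)

```text
time: 3.78
tool_pos: [0.4682, -0.2987, 0.0736]
tool_rot: [-3.141, 0.0, -3.034]
contact_force: [-0.8, -0.2, 3.4]
opening: 0.0138
grip_force: 50.0
```

Request:
apply_moves(delta_pos=[[0,0,0.06],[0,0,0.13],[0,0,0.21],[0,0,0.3],[0,0,0.375],[0,0,0.375],[0,0,0.375],[0,0,0.375]], dr=[[0,0,0],[0,0,0],[0,0,0],[0,0,0],[0,0,0],[0,0,0],[0,0,0],[0,0,0]], jaw=[0,0,0,0,0,0,0,0])

```text
time: 4.45
tool_pos: [0.4676, -0.2982, 0.2222]
tool_rot: [3.14, -0.001, -3.034]
contact_force: [-0.2, 0.7, -1.4]
opening: 0.0138
grip_force: 50.0
```

Request:
apply_moves(delta_pos=[[0.06,0.12,0.08],[0.12,0.23,0.08],[0.18,0.34,0.08],[0.24,0.45,0.08],[0.3,0.56,0.08],[0.36,0.67,0.08],[0.42,0.78,0.08],[0.455,0.8725,0.08]], dr=[[0,0,0],[0,0,0],[0,0,0],[0,0,0],[0,0,0],[0,0,0],[0,0,0],[0,0,0]], jaw=[0,0,0,0,0,0,0,0])

```text
time: 5.12
tool_pos: [0.6211, -0.0079, 0.2526]
tool_rot: [3.141, -0.004, -3.035]
contact_force: [1.8, -0.4, -0.4]
opening: 0.0138
grip_force: 50.0
```

Request:
apply_moves(delta_pos=[[0,0,0],[0,0,0],[0,0,0],[0,0,0]], dr=[[0,0,0],[0,0,0],[0,0,0],[0,0,0]], jaw=[0,0,0,0])

```text
time: 5.45
tool_pos: [0.6204, -0.0109, 0.254]
tool_rot: [3.141, -0.002, -3.036]
contact_force: [-0.1, -0.9, -1.4]
opening: 0.014
grip_force: 50.0
```

Run:
```python
from h import *
st=telemetry.observe(); print(st["time"],st["tool_pos"],st["tool_rot"],st["grip_force"])
import json; json.dump({k:np.array(v).tolist() for k,v in st.items()},open("st2.json","w"))
im=snap("wrist","w2")
for p in ((.576,.123,.06),(.568,.0753,.066),(.562,-.027,.066)): print(proj("wrist",p,st))
```

```text
5.45 [ 0.62042815 -0.01091199  0.25399641] [ 3.14132492e+00 -2.37653605e-03 -3.03561219e+00] 49.994818568229675
[366.82998846 152.24289487]
[333.12114938 141.01809421]
[248.04598281 125.47324009]
```

View pics/w2.png

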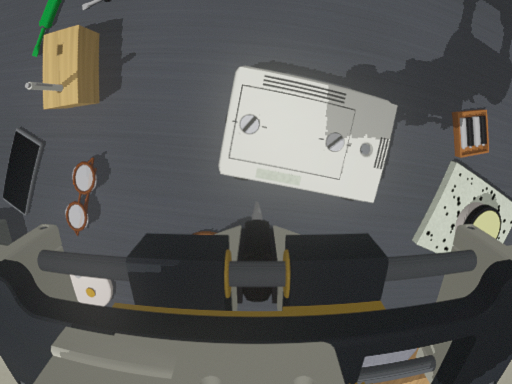

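The wrist view shows the left screw at (335,142), the right screw at (249,124), the reset well at (366,150) and the driver tip at (257,205). Next I measure circle centres and slot directions.

Run:
```python
import cv2,numpy as np
im=cv2.imread("pics/w2.png")
t=[cv2.resize(im[v-20:v+20,u-20:u+20],(390,390),interpolation=cv2.INTER_CUBIC) for u,v in((335,142),(249,124),(366,150))]
t.append(cv2.resize(im[185:225,237:277],(390,390),interpolation=cv2.INTER_CUBIC))
o=np.vstack([np.hstack(t[:2]),np.hstack(t[2:])]);cv2.imwrite("pics/w2c.png",cv2.resize(o,(600,600)))
```

```text
(no output)
```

View pics/w2c.png

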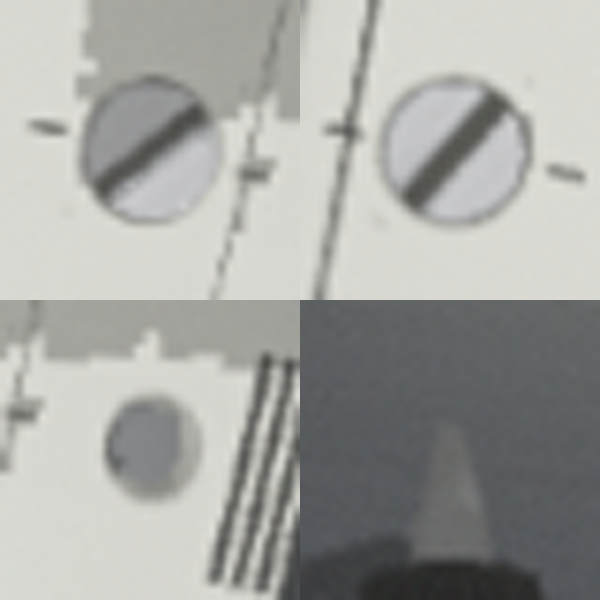

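Tiles (7.5x): left screw centre (151,150), slot ends (97,190)-(206,108); right centre (155,151), slot ends (110,201)-(200,98); well centre (153,147); blade tip (150,120), seen edge-on.

```bash
cat > m.py <<'E'
from h import *
import json
st=json.load(open("st2.json"))
np.set_printoptions(precision=4,suppress=True)
def T(c,p,z): return plane("wrist",c[0]-20+p[0]/7.5-.43,c[1]-20+p[1]/7.5-.43,z,st)[:2]
L,Rr,W=(335,142),(249,124),(366,150)
l=T(L,(151,150),.066);r=T(Rr,(155,151),.066);w=T(W,(153,147),.06)
print("L",l,"R",r,"W",w,np.linalg.norm(l-r),np.linalg.norm(w-l))
d=w-r;yc=np.arctan2(d[1],d[0])-np.pi/2;print("clock yaw",yc)
for n,c,a,b in(("L",L,(97,190),(206,108)),("R",Rr,(110,201),(200,98))):
    A,B=T(c,a,.066),T(c,b,.066);e=B-A;s=np.arctan2(e[1],e[0])
    print(n,"slot mid",(A+B)/2,"len",np.linalg.norm(e),"slot yaw",s,"mod",(s%np.pi),"theta",(yc-s)%np.pi)
print("tip px expect",proj("wrist",np.array(st["tool_pos"])+[0,0,-.0636],st))
print("closed tool yaw",yc-1.5708+np.pi)
E
python3 m.py
python3 - <<'E'
from h import *
s=telemetry.observe();im=snap("side","s1");t=s["tool_pos"]+np.array([0,0,-.0636]);u=proj("side",t);print(u,telemetry.observe()["tool_pos"])
u=u.astype(int);cv2.imwrite("pics/s1c.png",cv2.resize(im[u[1]-60:u[1]+20,u[0]-40:u[0]+40,::-1],None,fx=6,fy=6,interpolation=2))
E
```

```text
L [0.5684 0.0774] R [ 0.5598 -0.0258] W [0.5723 0.1212] 0.10354893151167095 0.043992077851907216
clock yaw -0.0850833298671505
L slot mid [0.5682 0.0774] len 0.02232107587807362 slot yaw 2.3403685281741495 mod 2.3403685281741495 theta 0.7161407955484931
R slot mid [ 0.5596 -0.0259] len 0.021225189760951623 slot yaw 2.531383376979044 mod 2.531383376979044 theta 0.5251259467435987
tip px expect [256.3836 208.9679]
closed tool yaw 1.4857093237226426
[252.81454148 147.38799805] [ 0.62062825 -0.01123114  0.25483039]
```

View pics/s1c.png

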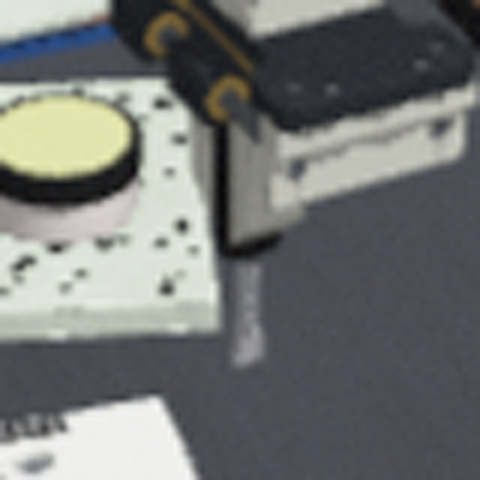

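The driver tip sits exactly where expected (side px 252.8,147.4), so the 63.6 mm TCP-to-tip offset holds. I'm moving above the right screw with the blade turned to its slot.

Request:
apply_moves(delta_pos=[[-0.04,-0.01,-0.05],[-0.08,-0.02,-0.1],[-0.12,-0.03,-0.15],[-0.151,-0.037,-0.2],[-0.151,-0.037,-0.2]], dr=[[0,0,-0.22],[0,0,-0.44],[0,0,-0.66],[0,0,-0.88],[0,0,-1]], jaw=[0,0,0,0,0])

```text
time: 5.97
tool_pos: [0.5559, -0.0257, 0.1714]
tool_rot: [-3.139, -0.009, 2.741]
contact_force: [-0.0, -0.1, -1.4]
opening: 0.0137
grip_force: 50.0
```

Request:
apply_moves(delta_pos=[[0,0,-0.03],[0,0,-0.065],[0,0,-0.065],[0,0,-0.065],[0,0,-0.065]], dr=[[0,0,-0.2],[0,0,-0.433],[0,0,-0.433],[0,0,-0.433],[0,0,-0.433]], jaw=[0,0,0,0,0])

```text
time: 6.38
tool_pos: [0.561, -0.0253, 0.15]
tool_rot: [3.141, 0.001, 2.535]
contact_force: [-0.1, 0.1, -1.1]
opening: 0.0133
grip_force: 50.0
```

Run:
```python
from h import *
st=telemetry.observe(); print(st["time"],st["tool_pos"],st["tool_rot"],st["grip_force"],st["contact_force"])
import json; json.dump({k:np.array(v).tolist() for k,v in st.items()},open("st3.json","w"))
im=snap("wrist","w3")
a=proj("wrist",[.5605,-.0262,.066],st);t=proj("wrist",st["tool_pos"]-np.array([0,0,.0636]),st);print(a,t)
u,v=a.astype(int);print(u,v)
cv2.imwrite("pics/w3c.png",cv2.resize(im[v-50:v+50,u-50:u+50,::-1],None,fx=6,fy=6,interpolation=2))
```

```text
6.3833 [ 0.56098728 -0.02529737  0.1500131 ] [3.14112002e+00 9.78034039e-04 2.53461924e+00] 49.99514579772949 [-0.13076564  0.09774972 -1.13517241]
[255.86326132 201.11984006] [257.08093397 208.65159593]
255 201
```

View pics/w3c.png

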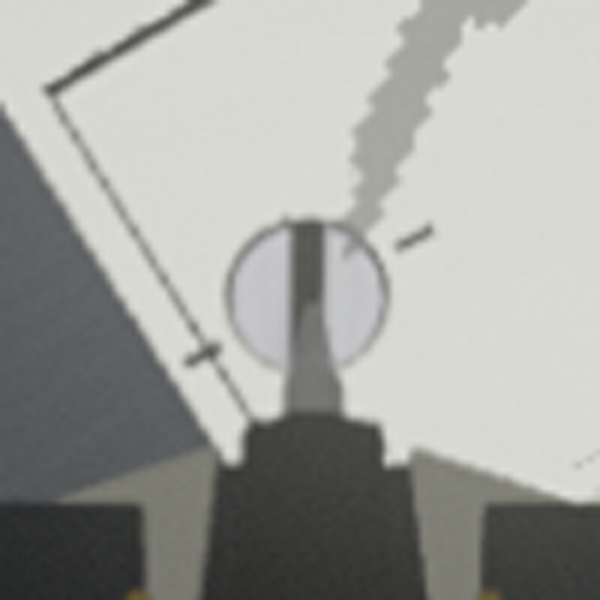

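The slot at column 308 is vertical and the blade sits about 0.5–1 mm to the right of it. I'm correcting that and lowering.

Request:
apply_moves(delta_pos=[[-0.0023,-0.0013,-0.015],[-0.0023,-0.0013,-0.03],[-0.0023,-0.0013,-0.04],[-0.0023,-0.0013,-0.05],[-0.0023,-0.0013,-0.055],[-0.0023,-0.0013,-0.06],[-0.0023,-0.0013,-0.06],[-0.0023,-0.0013,-0.06]], dr=[[0,0,0],[0,0,0],[0,0,0],[0,0,0],[0,0,0],[0,0,0],[0,0,0],[0,0,0]], jaw=[0,0,0,0,0,0,0,0])

```text
time: 7.1
tool_pos: [0.5599, -0.0251, 0.1252]
tool_rot: [3.141, 0.0, 2.532]
contact_force: [0.5, 0.4, -1.3]
opening: 0.0136
grip_force: 50.0
```

Request:
apply_moves(delta_pos=[[0,-0.001,0],[0,-0.001,0],[0,-0.001,0],[0,-0.001,0],[0,-0.001,0],[0,-0.001,0]], dr=[[0,0,-0.2],[0,0,-0.4],[0,0,-0.6],[0,0,-0.8],[0,0,-1],[0,0,-1]], jaw=[0,0,0,0,0,0])

```text
time: 7.6
tool_pos: [0.5602, -0.0255, 0.1255]
tool_rot: [3.141, 0.0, 2.029]
contact_force: [-0.1, 1.1, -1.8]
opening: 0.0141
grip_force: 50.0
```

Request:
apply_moves(delta_pos=[[0,0,0],[0,0,0],[0,0,0],[0,0,0],[0,0,0],[0,0,0]], dr=[[0,0,-0.2],[0,0,-0.4],[0,0,-0.6],[0,0,-0.8],[0,0,-1],[0,0,-1]], jaw=[0,0,0,0,0,0])

```text
time: 8.1
tool_pos: [0.5604, -0.0254, 0.1255]
tool_rot: [3.14, -0.0, 1.532]
contact_force: [1.8, 1.2, -1.5]
opening: 0.0134
grip_force: 50.0
```

Run:
```python
from h import *
s=telemetry.observe();print(s["tool_pos"],s["tool_rot"],s["contact_force"],s["torque"])
```

```text
[ 0.56043768 -0.02544092  0.12550162] [ 3.13984320e+00 -1.35713755e-04  1.53184165e+00] [ 1.78094818  1.24799625 -1.50704094] [ 0.20807741 -0.60332929  0.05108154]
```

Request:
apply_moves(delta_pos=[[0,0,0],[0,0,0],[0,0,0],[0,0,0]], dr=[[0,0,-0.1],[0,0,-0.2],[0,0,-0.2],[0,0,-0.2]], jaw=[0,0,0,0])

```text
time: 8.43
tool_pos: [0.5604, -0.0255, 0.1255]
tool_rot: [3.14, -0.0, 1.437]
contact_force: [3.5, 1.4, -1.7]
opening: 0.0137
grip_force: 50.0
```

Run:
```python
from h import *
s=telemetry.observe();print(s["tool_pos"],s["tool_rot"],s["contact_force"],s["torque"])
```

```text
[ 0.56044484 -0.02548533  0.12547828] [ 3.13987923e+00 -2.03584363e-04  1.43722094e+00] [ 3.49653492  1.42220615 -1.71420282] [ 0.2700855  -0.85459419  0.03398834]
```

Request:
apply_moves(delta_pos=[[0,0,0],[0,0,0],[0,0,0],[0,0,0]], dr=[[0,0,-0.08],[0,0,-0.16],[0,0,-0.16],[0,0,-0.16]], jaw=[0,0,0,0])

```text
time: 8.77
tool_pos: [0.5604, -0.0255, 0.1255]
tool_rot: [3.14, -0.0, 1.356]
contact_force: [4.4, 1.1, -1.4]
opening: 0.0141
grip_force: 50.0
```

Run:
```python
from h import *
s=telemetry.observe();print(s["tool_pos"],s["tool_rot"],s["contact_force"],s["torque"],s["joint_efforts"])
```

```text
[ 0.56041027 -0.02553162  0.12548799] [ 3.13992549e+00 -2.77091807e-04  1.35592010e+00] [ 4.38890759  1.07240502 -1.37027144] [ 0.31633585 -1.04787941  0.03366132] [ -0.83688604 -49.08383489 -20.01766562  -0.56802632   1.50710598
   0.14768891]
```

Request:
apply_moves(delta_pos=[[0,0,0],[0,0,0.02],[0,0,0.05],[0,0,0.08],[0,0,0.08],[0,0,0.08]], dr=[[0,0,0.12],[0,0,0.16],[0,0,0.26],[0,0,0.26],[0,0,0.26],[0,0,0.26]], jaw=[0,0,0,0,0,0])

```text
time: 9.27
tool_pos: [0.5594, -0.0257, 0.1575]
tool_rot: [-3.141, 0.0, 1.483]
contact_force: [0.7, -0.1, -1.3]
opening: 0.0138
grip_force: 50.0
```

Run:
```python
from h import *
import json
st=telemetry.observe(); print(st["time"],st["tool_pos"],st["tool_rot"],st["contact_force"])
json.dump({k:np.array(v).tolist() for k,v in st.items()},open("st4.json","w"))
im=snap("wrist","w4")
a=proj("wrist",[.560,-.0258,.066],st).astype(int);b=proj("wrist",[.5684,.0774,.066],st).astype(int);print(a,b)
t=[cv2.resize(im[v-40:v+40,u-40:u+40,::-1],(390,390),interpolation=2) for u,v in(a,b)]
cv2.imwrite("pics/w4c.png",np.hstack(t))
```

```text
9.2667 [ 0.55939241 -0.02572776  0.15750914] [-3.14143577e+00  4.24766736e-04  1.48343314e+00] [ 0.67023025 -0.05819705 -1.344265  ]
[258 197] [257  77]
```

View pics/w4c.png

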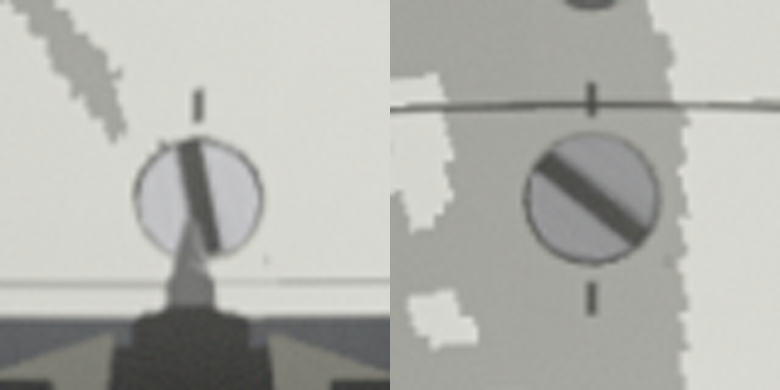

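The right screw's slot still leans about 0.22 rad short of its marks, and the left slot is as measured. The blade needs to be re-centred and turned further.

Run:
```python
from h import *
import json
st=json.load(open("st4.json"));f=lambda x,y,z:plane("wrist",258-40+x/4.875-.4,197-40+y/4.875-.4,z,st)
g=lambda x,y,z:plane("wrist",257-40+x/4.875-.4,77-40+y/4.875-.4,z,st)
print("R",f(198,197,.066),"L",g(592-390,198,.066)); a,b=f(212,252,.066),f(188,145,.066);e=b-a;print("slot yaw R",np.arctan2(e[1],e[0]))
a,b=g(640-390,240,.066),g(545-390,158,.066);e=b-a;print("slot yaw L",np.arctan2(e[1],e[0]))
a,b=g(592-390,300,.066),f(198,105,.064);print("marks line: L low mark",g(592-390,298,.064),"R",f(198,105,.064))
print("well px",proj("wrist",[.5723,.1212,.06],st))
t=np.array(st["tool_pos"])-[0,0,.0636];print("tip",proj("wrist",t,st),"corner",proj("wrist",t+np.array([.0005,.006,0]),st),"seen",258-40+188/4.875-.4,197-40+215/4.875-.4)
```

```text
R [ 0.55994902 -0.0250742   0.066     ] L [0.56866962 0.07760778 0.066     ]
slot yaw R 1.6974112045693421
slot yaw L 2.327022639072161
marks line: L low mark [0.56717836 0.06037144 0.064     ] R [ 0.56137091 -0.00860747  0.064     ]
well px [257.80476824  29.30291461]
tip [257.73317263 207.88529598] corner [257.71180284 200.59540113] seen 256.16410256410256 200.70256410256408
```

Request:
apply_moves(delta_pos=[[0.0015,0.001,-0.015],[0.0015,0.001,-0.035],[0.0015,0.001,-0.05],[0.0015,0.001,-0.065],[0.0015,0.001,-0.075],[0.0015,0.001,-0.081],[0.0015,0.001,-0.081]], dr=[[0,0,0.07],[0,0,0.07],[0,0,0.07],[0,0,0.07],[0,0,0.07],[0,0,0.07],[0,0,0.07]], jaw=[0,0,0,0,0,0,0], force=60)

```text
time: 9.9
tool_pos: [0.5604, -0.0251, 0.1246]
tool_rot: [-3.141, -0.0, 1.517]
contact_force: [0.6, 1.0, -0.1]
opening: 0.0133
grip_force: 60.0
```

Request:
apply_moves(delta_pos=[[0,0,0],[0,0,0],[0,0,0],[0,0,0],[0,0,0]], dr=[[0,0,-0.1],[0,0,-0.2],[0,0,-0.3],[0,0,-0.4],[0,0,-0.4]], jaw=[0,0,0,0,0])

```text
time: 10.32
tool_pos: [0.5607, -0.0252, 0.1247]
tool_rot: [3.141, -0.0, 1.315]
contact_force: [1.2, -0.5, -2.5]
opening: 0.0138
grip_force: 60.0
```

Run:
```python
from h import *
s=telemetry.observe();print(s["tool_pos"],s["tool_rot"],s["contact_force"],s["torque"],s["joint_efforts"][5])
```

```text
[ 0.56071344 -0.02523122  0.12474437] [ 3.14077969e+00 -3.04069030e-05  1.31542996e+00] [ 1.21342277 -0.4780305  -2.54601874] [-0.05952866 -0.52279314  0.01714483] 0.7433644495904446
```

Request:
apply_moves(delta_pos=[[0,0,0],[0,0,0],[0,0,0],[0,0,0],[0,0,0]], dr=[[0,0,-0.1],[0,0,-0.2],[0,0,-0.3],[0,0,-0.3],[0,0,-0.3]], jaw=[0,0,0,0,0])

```text
time: 10.73
tool_pos: [0.5607, -0.0253, 0.1248]
tool_rot: [3.141, -0.0, 1.17]
contact_force: [3.1, -1.3, -3.3]
opening: 0.0138
grip_force: 60.0
```

Run:
```python
from h import *
s=telemetry.observe();print(s["tool_pos"],s["tool_rot"],s["contact_force"],s["torque"],s["joint_efforts"][5])
```

```text
[ 0.56074815 -0.02525194  0.12478445] [ 3.14067362e+00 -1.15429944e-04  1.16977071e+00] [ 3.13411747 -1.29300129 -3.33447622] [-0.09710476 -0.66418116 -0.00587787] 0.2229607617482543
```

Request:
apply_moves(delta_pos=[[0,0,0],[0,0,0],[0,0,0],[0,0,0]], dr=[[0,0,-0.1],[0,0,-0.2],[0,0,-0.2],[0,0,-0.2]], jaw=[0,0,0,0])

```text
time: 11.07
tool_pos: [0.5608, -0.0252, 0.1248]
tool_rot: [3.141, -0.0, 1.07]
contact_force: [3.8, -1.0, -4.8]
opening: 0.0141
grip_force: 60.0
```

Run:
```python
from h import *
s=telemetry.observe();print(s["tool_pos"],s["tool_rot"],s["contact_force"],s["torque"],s["joint_efforts"][5])
```

```text
[ 0.56075753 -0.02523889  0.12477267] [ 3.14069063e+00 -2.07526819e-04  1.07029201e+00] [ 3.75912172 -1.02839673 -4.84258837] [-0.18497148 -0.93561139  0.14066525] 0.30553883872926235
```

Request:
apply_moves(delta_pos=[[0,0,0],[0,0,0.03],[0,0,0.06],[0,0,0.1],[0,-0.05,0.1],[0,-0.1,0.1],[0,-0.1,0.1],[0,-0.1,0.1]], dr=[[0,0,0.16],[0,0,0.2],[0,0,0.4],[0,0,0.6],[0,0,0.8],[0,0,0.8],[0,0,0.8],[0,0,0.8]], jaw=[0,0,0,0,0,0,0,0])

```text
time: 11.73
tool_pos: [0.5597, -0.0657, 0.1648]
tool_rot: [-3.14, -0.0, 1.467]
contact_force: [-0.0, -0.2, -1.7]
opening: 0.0132
grip_force: 60.0
```

```bash
cat > slot.py <<'E'
from h import *
np.set_printoptions(precision=4,suppress=True)
def ortho(im,st,c,half=.013,n=131,z=.066):
    # resample picture onto the plane z, rows = -y, cols = +x
    g=np.linspace(-half,half,n); X,Y=np.meshgrid(g,-g)
    q=np.array([proj("wrist",[c[0]+a,c[1]+b,z],st) for a,b in zip(X.ravel(),Y.ravel())],np.float32)
    return cv2.remap(im,q[:,0].reshape(n,n),q[:,1].reshape(n,n),1),X,Y
def slot(im,st,c,rad=.009):
    o,X,Y=ortho(im,st,c); g=cv2.cvtColor(o,cv2.COLOR_RGB2GRAY).astype(float)
    d=np.hypot(X,Y)<rad; th=(np.percentile(g[d],5)+np.median(g[d]))/2
    m=(d&(g<th)).astype(np.uint8); n,lab,s,_=cv2.connectedComponentsWithStats(m); k=1+np.argmax(s[1:,4])
    P=np.c_[X[lab==k],Y[lab==k]]; w,V=np.linalg.eigh(np.cov(P.T)); v=V[:,1]
    return "yaw %.3f"%(np.arctan2(v[1],v[0])%np.pi), "mid",c+P.mean(0),"sd mm",np.sqrt(w)*1e3,"th",round(th)
E
python3 - <<'E'
from slot import *
st=telemetry.observe(); print(st["time"],st["tool_pos"],st["tool_rot"])
im=snap("wrist","w5")
for c in((.5600,-.0254),(.5686,.0775)): print(slot(im,st,np.array(c)))
import json
print("check old w2,w4")
for f,s in(("w2","st2"),("w4","st4")):
    i=cv2.imread(f"pics/{f}.png")[:,:,::-1].copy();q=json.load(open(s+".json"))
    for c in((.5600,-.0254),(.5686,.0775)): print(f,slot(i,q,np.array(c)))
E
```

```text
11.7333 [ 0.5597 -0.0657  0.1648] [-3.1403 -0.0003  1.4671]Traceback (most recent call last):
  File "<stdin>", line 4, in <module>
  File "slot.py", line 9, in slot
    o,X,Y=ortho(im,st,c); g=cv2.cvtColor(o,cv2.COLOR_RGB2GRAY).astype(float)
          ~~~~~^^^^^^^^^
  File "slot.py", line 6, in ortho
    q=np.array([proj("wrist",[c[0]+a,c[1]+b,z],st) for a,b in zip(X.ravel(),Y.ravel())],np.float32)
                ~~~~^^^^^^^^^^^^^^^^^^^^^^^^^^^^^^
  File "h.py", line 17, in proj
    m=eyes.camera_model(name); f=192/np.tan(np.radians(m["vertical_fov"])/2); p=np.array(p,float)
ValueError: time passes only in moves, steps and waits
```

```bash
cat >> h.py <<'E'
import functools
class _E:
    read_camera=staticmethod(eyes.read_camera); camera_model=staticmethod(functools.lru_cache(None)(eyes.camera_model))
eyes=_E()
E
cat > chk.py <<'E'
from slot import *
import sys,json
st=telemetry.observe(); print(st["time"],st["tool_pos"],st["tool_rot"],st["grip_force"])
im=snap("wrist",sys.argv[1]); json.dump({k:np.array(v).tolist() for k,v in st.items()},open(sys.argv[1]+".json","w"))
for c in((.5600,-.0254),(.5686,.0775)): print(*slot(im,st,np.array(c)))
E
python3 chk.py w6
python3 - <<'E'
from slot import *
import json
for f,s in(("w2","st2"),("w4","st4")):
    i=cv2.imread(f"pics/{f}.png")[:,:,::-1].copy();q=json.load(open(s+".json"))
    for c in((.5600,-.0254),(.5686,.0775)): print(f,*slot(i,q,np.array(c)))
E
```

```text
11.7833 [ 0.5598 -0.065   0.1647] [-3.1403 -0.0005  1.4675] 59.995077252388
yaw 1.486 mid [ 0.5601 -0.0256] sd mm [1.2984 5.078 ] th 139
yaw 2.359 mid [0.5684 0.0775] sd mm [1.1169 5.1668] th 117
w2 yaw 2.522 mid [ 0.5595 -0.0261] sd mm [1.234  5.1302] th 138
w2 yaw 2.348 mid [0.568  0.0773] sd mm [0.9944 5.1663] th 119
w4 yaw 1.613 mid [ 0.5598 -0.0261] sd mm [1.4799 5.2278] th 138
w4 yaw 2.366 mid [0.5686 0.0776] sd mm [1.2472 5.133 ] th 114
```

The right screw is closed: its slot yaw of 1.486 matches the clock's 1.485. Next is the left screw. The blade seems to have slipped about 0.25 rad in the grip, so I'll check that beside the screw first.

Request:
apply_moves(delta_pos=[[0.015,0.06,-0.01],[0.03,0.13,-0.02],[0.045,0.2,-0.03],[0.059,0.26,-0.037],[0.059,0.2915,-0.037]], dr=[[0,0,0.2],[0,0,0.4],[0,0,0.6],[0,0,0.8],[0,0,1]], jaw=[0,0,0,0,0])

```text
time: 12.25
tool_pos: [0.5837, 0.0551, 0.1492]
tool_rot: [-3.141, -0.002, 1.976]
contact_force: [-0.3, -0.8, -0.8]
opening: 0.0137
grip_force: 60.0
```

Request:
apply_moves(delta_pos=[[0,0,0],[0,0,0],[0,0,0],[0,0,0]], dr=[[0,0,0.266],[0,0,0.266],[0,0,0.266],[0,0,0.266]], jaw=[0,0,0,0])

```text
time: 12.58
tool_pos: [0.5838, 0.0515, 0.15]
tool_rot: [-3.141, -0.0, 2.097]
contact_force: [0.0, 0.5, -0.9]
opening: 0.014
grip_force: 60.0
```

```bash
python3 chk.py w7
python3 - <<'E'
from h import *
import json
st=json.load(open("w7.json"));g=cv2.imread("pics/w7.png",0)
t=np.array(st["tool_pos"])-[0,0,.0636];y=st["tool_rot"][2];ex=np.array([np.cos(y),np.sin(y),0])
print("tip",proj("wrist",t,st),"corner",proj("wrist",t+.006*ex,st),"15mm up",proj("wrist",t+[0,0,.013],st))
for v in range(192,232,2): print(v,*g[v,244:272])
E
```

```text
12.5833 [0.5838 0.0515 0.15  ] [-3.1414 -0.0001  2.0972] 59.99496817588806
yaw 0.292 mid [ 0.5628 -0.0317] sd mm [1.1611 2.6079] th 59
yaw 2.358 mid [0.5686 0.0778] sd mm [1.2674 5.1493] th 124
tip [257.49193143 208.4790494 ] corner [257.50115311 201.22136007] 15mm up [257.52162436 214.02769269]
192 215 215 216 216 215 215 215 216 216 215 216 216 216 216 215 216 216 216 215 216 215 216 215 216 215 216 215 216
194 216 216 216 215 215 215 215 216 216 215 215 215 216 215 216 215 215 216 215 216 216 216 215 215 216 215 216 215
196 215 216 215 216 215 216 216 215 215 215 215 215 215 216 215 216 216 215 216 216 216 215 215 216 215 215 215 215
198 216 215 216 215 216 215 215 215 217 216 215 216 215 216 215 216 215 216 215 216 215 215 215 214 216 215 215 215
200 215 216 215 215 216 215 215 215 215 215 216 216 214 215 216 215 214 215 216 214 215 215 215 215 215 215 215 215
202 215 216 215 216 214 215 215 215 215 217 215 195 155 144 188 211 216 215 215 215 215 215 215 215 215 215 215 215
204 215 216 215 216 216 216 215 216 216 216 208 159 121 115 132 202 215 215 214 214 215 215 214 214 215 215
[... 689 characters left out ...]
215 214 214 214
218 215 215 215 216 215 216 216 202 151 119 120 122 119 121 120 118 118 126 184 212 216 215 215 216 215 215 215 215
220 215 215 213 198 190 188 178 139 98 83 81 82 82 81 79 79 81 90 126 172 186 187 197 212 215 216 214 214
222 215 179 122 84 83 83 80 78 80 81 81 80 80 79 80 78 79 78 79 77 79 80 83 99 159 208 216 215
224 196 136 82 81 80 79 80 79 76 79 79 80 78 78 79 80 76 76 75 79 78 77 75 75 100 189 214 216
226 196 136 82 78 78 80 78 77 75 78 76 76 75 75 75 75 75 76 75 76 76 75 74 70 101 198 216 217
228 124 92 76 76 76 77 77 77 77 78 75 74 75 75 72 76 76 75 73 76 73 74 72 72 87 155 148 142
230 76 76 74 75 75 74 76 73 76 74 73 74 74 72 73 72 74 72 74 72 73 71 70 69 70 70 71 71
```

The blade is in fact nearly aligned with the tool (offset about 0.05 rad), with the tip about 0.5 mm off along tool y. I'm inserting at the left screw with that compensated.

Request:
apply_moves(delta_pos=[[-0.0375,0.066,0],[-0.0375,0.066,0],[-0.0375,0.066,0],[-0.0375,0.066,0],[-0.0375,0.066,0]], dr=[[0,0,0.37],[0,0,0.37],[0,0,0.37],[0,0,0.37],[0,0,0.37]], jaw=[0,0,0,0,0])

```text
time: 13.05
tool_pos: [0.5694, 0.0771, 0.1501]
tool_rot: [3.141, 0.0, 2.282]
contact_force: [0.3, -0.2, -1.3]
opening: 0.0137
grip_force: 60.0
```

Request:
apply_moves(delta_pos=[[0,0,-0.015],[0,0,-0.03],[0,0,-0.04],[0,0,-0.05],[0,0,-0.0575],[0,0,-0.0625],[0,0,-0.0625]], dr=[[0,0,0],[0,0,0],[0,0,0],[0,0,0],[0,0,0],[0,0,0],[0,0,0]], jaw=[0,0,0,0,0,0,0])

```text
time: 13.63
tool_pos: [0.5689, 0.0778, 0.1248]
tool_rot: [-3.141, -0.0, 2.285]
contact_force: [-0.6, -0.2, -1.2]
opening: 0.0135
grip_force: 60.0
```

Request:
apply_moves(delta_pos=[[0,0,0],[0,0,0],[0,0,0],[0,0,0],[0,0,0],[0,0,0]], dr=[[0,0,-0.2],[0,0,-0.4],[0,0,-0.6],[0,0,-0.8],[0,0,-1],[0,0,-1]], jaw=[0,0,0,0,0,0])

```text
time: 14.13
tool_pos: [0.5693, 0.078, 0.1251]
tool_rot: [3.141, 0.0, 1.782]
contact_force: [0.6, -0.2, -2.0]
opening: 0.0145
grip_force: 60.0
```

Request:
apply_moves(delta_pos=[[0,-0.001,0],[0,-0.001,0],[0,-0.001,0],[0,-0.001,0],[0,-0.001,0],[0,-0.001,0]], dr=[[0,0,-0.2],[0,0,-0.4],[0,0,-0.6],[0,0,-0.8],[0,0,-0.9],[0,0,-0.9]], jaw=[0,0,0,0,0,0])

```text
time: 14.63
tool_pos: [0.5694, 0.0778, 0.1251]
tool_rot: [3.141, -0.001, 1.337]
contact_force: [1.6, 1.5, -2.7]
opening: 0.0133
grip_force: 60.0
```

Request:
apply_moves(delta_pos=[[0,0,0],[0,0,0],[0,0,0],[0,0,0],[0,0,0]], dr=[[0,0,-0.1],[0,0,-0.2],[0,0,-0.3],[0,0,-0.3],[0,0,-0.3]], jaw=[0,0,0,0,0])

```text
time: 15.05
tool_pos: [0.5694, 0.0777, 0.1251]
tool_rot: [3.141, -0.001, 1.189]
contact_force: [3.1, 2.0, -1.9]
opening: 0.0137
grip_force: 60.0
```

Run:
```python
from h import *
s=telemetry.observe();print(s["tool_pos"],s["tool_rot"],s["contact_force"],s["torque"],s["joint_efforts"][5])
```

```text
[0.56939993 0.07769514 0.12514436] [ 3.14067053e+00 -7.33060975e-04  1.18936121e+00] [ 3.0525031   1.99253221 -1.91129113] [ 0.46893374 -0.63735829  0.01791352] 0.17719265073537827
```

Request:
apply_moves(delta_pos=[[0,0,0],[0,0,0],[0,0,0],[0,0,0],[0,0,0]], dr=[[0,0,-0.09],[0,0,-0.18],[0,0,-0.26],[0,0,-0.26],[0,0,-0.26]], jaw=[0,0,0,0,0])

```text
time: 15.47
tool_pos: [0.5694, 0.0777, 0.1251]
tool_rot: [3.141, -0.001, 1.059]
contact_force: [3.4, 2.2, -3.6]
opening: 0.0137
grip_force: 60.0
```

Run:
```python
from h import *
s=telemetry.observe();print(s["tool_pos"],s["tool_rot"],s["contact_force"],s["torque"],s["joint_efforts"][5])
```

```text
[0.56941886 0.07765128 0.1251214 ] [ 3.14072970e+00 -8.08526988e-04  1.05876343e+00] [ 3.41708422  2.15061254 -3.60116294] [ 0.54748543 -0.81168565  0.16051629] 0.24934560991823673
```

Request:
apply_moves(delta_pos=[[0,0,0],[0,0,0.03],[0,0,0.06],[0,0,0.1],[0,-0.05,0.1],[0,-0.1,0.1],[0,-0.1,0.1],[0,-0.1,0.1]], dr=[[0,0,0.16],[0,0,0.2],[0,0,0.4],[0,0,0.6],[0,0,0.8],[0,0,0.8],[0,0,0.8],[0,0,0.8]], jaw=[0,0,0,0,0,0,0,0])

```text
time: 16.13
tool_pos: [0.5685, 0.0365, 0.165]
tool_rot: [-3.14, 0.0, 1.455]
contact_force: [0.4, 1.0, -0.7]
opening: 0.0138
grip_force: 60.0
```

```bash
python3 chk.py w8
```

```text
16.1333 [0.5685 0.0365 0.165 ] [-3.1404  0.0004  1.455 ] 59.99485909938812
yaw 3.070 mid [ 0.5597 -0.0265] sd mm [1.4205 4.7396] th 50
yaw 1.486 mid [0.5688 0.0774] sd mm [1.3099 5.1015] th 143
```

Both screws are closed at yaw 1.486. Now the reset well, at (0.5724, 0.1214).

Request:
apply_moves(delta_pos=[[0.011,0.1,0],[0.011,0.2,0],[0.011,0.212,0],[0.011,0.212,0],[0.011,0.212,-0.03],[0.011,0.212,-0.06],[0.011,0.212,-0.085],[0.011,0.212,-0.085]], dr=[[0,0,0],[0,0,0],[0,0,0],[0,0,0],[0,0,0],[0,0,0],[0,0,0],[0,0,0]], jaw=[0,0,0,0,0,0,0,0])

```text
time: 16.85
tool_pos: [0.5719, 0.1214, 0.1287]
tool_rot: [-3.137, 0.001, 1.455]
contact_force: [-0.0, 0.2, -1.4]
opening: 0.0138
grip_force: 60.0
```

Run:
```python
from h import *
import json
st=telemetry.observe(); print(st["tool_pos"],st["tool_rot"],st["contact_force"])
im=snap("wrist","w9"); json.dump({k:np.array(v).tolist() for k,v in st.items()},open("w9.json","w"))
g=cv2.cvtColor(im,cv2.COLOR_RGB2GRAY)
print("well",proj("wrist",[.5724,.1214,.06],st),"rim tops",proj("wrist",[.5724,.1304,.06],st),proj("wrist",[.5634,.1214,.06],st),proj("wrist",[.5814,.1214,.06],st))
for v in range(184,214,2): print(v,*g[v,238:278])
```

```text
[0.5719102  0.1214264  0.12869429] [-3.13721870e+00  1.26180895e-03  1.45516911e+00] [-0.011149    0.18998779 -1.39666234]
well [258.68795845 205.74247453] rim tops [257.41063731 195.07524851] [247.60103732 206.94079336] [269.80197424 204.53090819]
184 166 166 166 164 168 204 214 223 227 227 227 227 227 227 226 226 227 226 227 227 226 227 227 227 227 227 227 226 217 213 213 213 214 215 216 215 207 205 205 205
186 132 130 117 114 112 119 122 125 137 141 143 127 120 119 117 120 120 120 119 110 105 104 104 106 107 104 104 107 100 98 96 97 97 98 98 99 95 94 94 93
188 96 100 102 102 101 101 101 103 102 110 113 116 136 145 143 143 143 144 162 168 169 169 170 169 169 171 188 195 195 195 194 195 195 194 195 198 199 199 198 198
190 178 177 176 176 176 176 176 175 176 176 175 176 201 221 227 226 225 226 226 227 226 226 226 226 226 226 227 227 227 226 227 227 227 228 227 227 227 227 227 227
192 196 176 176 176 176 177 176 176 175 175 175 175 179 216 225 226 226 226 226 225 226 224 225 226 226 225 226 226 227 226 226 226 226 226 226 226 226 226 226 226
194 214 207 206 188 177 176 176 176 176 175
[... 896 characters left out ...]
 159 168 162 188 217 226 227 226 226 227 226
206 226 226 226 226 225 225 225 226 223 207 177 162 168 155 147 149 141 131 132 138 146 154 150 150 152 152 153 152 155 165 158 153 182 213 225 226 226 227 226 227
208 225 226 225 226 225 225 226 226 224 218 189 159 153 151 152 148 134 128 128 139 150 161 154 150 151 142 137 144 152 152 151 158 184 216 226 227 226 226 226 227
210 225 226 225 225 225 225 225 225 226 220 208 174 152 153 153 143 131 129 132 145 162 171 165 156 151 136 142 151 153 153 155 176 204 223 227 227 226 226 226 226
212 224 225 225 225 225 225 226 225 226 226 218 204 181 160 152 136 129 131 132 136 145 158 170 161 155 154 155 153 152 163 177 204 223 227 226 226 226 226 226 226
```

The well lies where predicted (columns 247–271, top row 195). The tip is about 2 mm left of centre, so I shift it and descend step by step.

Request:
apply_moves(delta_pos=[[0.004,0,0],[0.004,0,0],[0.004,0,-0.005],[0.004,0,-0.01],[0.004,0,-0.015],[0.004,0,-0.02],[0.004,0,-0.02],[0.004,0,-0.02]], dr=[[0,0,0],[0,0,0],[0,0,0],[0,0,0],[0,0,0],[0,0,0],[0,0,0],[0,0,0]], jaw=[0,0,0,0,0,0,0,0])

```text
time: 17.57
tool_pos: [0.5749, 0.1223, 0.1228]
tool_rot: [-3.141, 0.0, 1.455]
contact_force: [0.0, 0.9, 0.4]
opening: 0.014
grip_force: 60.0
```

Request:
apply_moves(delta_pos=[[0,0,-0.003],[0,0,-0.006],[0,0,-0.009],[0,0,-0.009],[0,0,-0.009]], dr=[[0,0,0],[0,0,0],[0,0,0],[0,0,0],[0,0,0]], jaw=[0,0,0,0,0])

```text
time: 17.98
tool_pos: [0.5749, 0.1222, 0.1193]
tool_rot: [-3.141, 0.0, 1.455]
contact_force: [-1.0, -0.7, -1.1]
opening: 0.0137
grip_force: 60.0
```

Request:
apply_moves(delta_pos=[[-0.003,-0.002,0],[-0.003,-0.002,-0.002],[-0.003,-0.002,-0.004],[-0.003,-0.002,-0.007],[-0.003,-0.002,-0.007],[-0.003,-0.002,-0.007]], dr=[[0,0,0],[0,0,0],[0,0,0],[0,0,0],[0,0,0],[0,0,0]], jaw=[0,0,0,0,0,0])

```text
time: 18.48
tool_pos: [0.5738, 0.1214, 0.1169]
tool_rot: [3.141, 0.0, 1.455]
contact_force: [-1.1, -0.2, 3.5]
opening: 0.0141
grip_force: 60.0
```

Run:
```python
from h import *
s=telemetry.observe();print(s["tool_pos"],s["contact_force"])
```

```text
[0.5738118  0.12138871 0.11689163] [-1.05061155 -0.15774941  3.46859765]
```

Request:
apply_moves(delta_pos=[[0,0,-0.002],[0,0,-0.004],[0,0,-0.006],[0,0,-0.0075],[0,0,-0.0075],[0,0,-0.0075]], dr=[[0,0,0],[0,0,0],[0,0,0],[0,0,0],[0,0,0],[0,0,0]], jaw=[0,0,0,0,0,0])

```text
time: 18.98
tool_pos: [0.5739, 0.1214, 0.1138]
tool_rot: [3.141, -0.0, 1.455]
contact_force: [-2.3, -0.6, 4.9]
opening: 0.014
grip_force: 60.0
```

Request:
apply_moves(delta_pos=[[0,0,-0.001],[0,0,-0.002],[0,0,-0.002],[0,0,-0.002]], dr=[[0,0,0],[0,0,0],[0,0,0],[0,0,0]], jaw=[0,0,0,0])

```text
time: 19.32
tool_pos: [0.5739, 0.1214, 0.1131]
tool_rot: [3.141, 0.0, 1.455]
contact_force: [-2.0, -1.0, 6.4]
opening: 0.0138
grip_force: 60.0
```

Run:
```python
from h import *
s=telemetry.observe();print(s["tool_pos"],s["contact_force"])
```

```text
[0.57386003 0.12142793 0.11309885] [-2.04215142 -0.97018638  6.39625543]
```

Request:
apply_moves(delta_pos=[[0,0,-0.0005],[0,0,-0.001],[0,0,-0.001],[0,0,-0.001]], dr=[[0,0,0],[0,0,0],[0,0,0],[0,0,0]], jaw=[0,0,0,0])

```text
time: 19.65
tool_pos: [0.5739, 0.1214, 0.1127]
tool_rot: [3.141, -0.0, 1.455]
contact_force: [-1.9, -1.0, 6.1]
opening: 0.0139
grip_force: 60.0
```

Request:
apply_moves(delta_pos=[[0,0,0],[0,0,0],[0,0,0]], dr=[[0,0,0],[0,0,0],[0,0,0]], jaw=[0,0,0])

```text
time: 19.9
tool_pos: [0.5739, 0.1214, 0.1128]
tool_rot: [3.141, 0.0, 1.455]
contact_force: [-1.9, -0.9, 6.0]
opening: 0.0132
grip_force: 60.0
```

Request:
apply_moves(delta_pos=[[0,0,-0.0005],[0,0,-0.001],[0,0,-0.001],[0,0,-0.001]], dr=[[0,0,0],[0,0,0],[0,0,0],[0,0,0]], jaw=[0,0,0,0])

```text
time: 20.23
tool_pos: [0.5739, 0.1214, 0.1124]
tool_rot: [3.141, -0.0, 1.455]
contact_force: [-2.6, -0.4, 5.9]
opening: 0.0137
grip_force: 60.0
```

Request:
apply_moves(delta_pos=[[0,0,-0.0005],[0,0,-0.001],[0,0,-0.001],[0,0,-0.001]], dr=[[0,0,0],[0,0,0],[0,0,0],[0,0,0]], jaw=[0,0,0,0])

```text
time: 20.57
tool_pos: [0.5739, 0.1214, 0.1123]
tool_rot: [3.141, 0.0, 1.455]
contact_force: [-2.8, -0.5, 8.0]
opening: 0.0138
grip_force: 60.0
```

Request:
apply_moves(delta_pos=[[0,0,-0.0005],[0,0,-0.001],[0,0,-0.001],[0,0,-0.001]], dr=[[0,0,0],[0,0,0],[0,0,0],[0,0,0]], jaw=[0,0,0,0])

```text
time: 20.9
tool_pos: [0.5739, 0.1214, 0.1122]
tool_rot: [3.141, -0.0, 1.455]
contact_force: [-3.8, -0.2, 11.6]
opening: 0.0138
grip_force: 60.0
```

The button is on its stop: force is rising (about 12–13 N) while the TCP stalls. I hold here and check that it stays steady.

Request:
apply_moves(delta_pos=[[0,0,0],[0,0,0],[0,0,0],[0,0,0],[0,0,0],[0,0,0],[0,0,0],[0,0,0]], dr=[[0,0,0],[0,0,0],[0,0,0],[0,0,0],[0,0,0],[0,0,0],[0,0,0],[0,0,0]], jaw=[0,0,0,0,0,0,0,0])

```text
time: 21.57
tool_pos: [0.5739, 0.1214, 0.1122]
tool_rot: [3.141, -0.0, 1.455]
contact_force: [-3.9, -0.6, 10.3]
opening: 0.0138
grip_force: 60.0
```

Run:
```python
from h import *
s=telemetry.observe();print(s["tool_pos"],s["contact_force"],s["grip_force"])
if 6<s["contact_force"][2]<15: print(job.hand_in())
```

```text
[0.57392169 0.12142423 0.11220212] [-3.85623326 -0.61080854 10.33121047] 59.99839961528778
the job is handed in; nothing more can be done
None
```

I handed the job in at about 22 s: both screws measured closed in the wrist camera, and the screwdriver, still gripped, is holding the reset button on its stop at about 11–12 N; the hand-in returned no verdict.

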